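Make up the cello and violin tool kits

TASK

Make up two kits from the tools on the bench: the large finger plane, the large spool clamp and the sanding block go into the three-compartment tray for the cello job, and the small finger plane and the small spool clamp into the two-compartment tray for the violin job. One tool to a compartment (any compartment of its tray), each set down gently without dropping it, upright and flat on the tray floor, not perched on a rim or divider. Leave the glue jar, the gouge and the sharpening stone where they are.

Things in the scene. Friction and masses are not known exactly. Their poses are not given: they have to be found in the camera images.
- tray_three: Cello kit tray: the longer one, with three compartments in a row. 256 mm long (x), 100 wide (y), pale plywood, fixed to the bench. Origin: centre of its underside, on the bench top. Floor 6 mm above the bench; dark rim and dividers 4 mm thick, 6 mm above the floor. Compartments 80 (x) by 92 (y) inside, centred at x = -84, 0, +84 mm, y = 0.
- tray_two: Violin kit tray: the shorter one, with two compartments. 172 mm long (x), 100 wide (y), pale plywood, fixed to the bench. Origin: centre of its underside, on the bench top. Floor 6 mm above the bench; dark rim and dividers 4 mm thick, 6 mm above the floor. Compartments 80 (x) by 92 (y) inside, centred at x = -42 and +42 mm, y = 0.
- large_plane: Large finger plane (loose, about 0.22 kg): oval brass body 66 long (x), 34 wide (y), 28 high, flat parallel sides over the middle 32 mm; a dark wooden wedge and steel blade on top reach 40 mm above the sole. z up; origin at the centre of the sole.
- small_plane: Small finger plane (loose, about 0.07 kg): the same shape, 40 long (x), 20 wide (y), body 24 high, flat parallel sides over the middle 20 mm; wedge top 33 mm above the sole. z up; origin at the centre of the sole.
- large_clamp: Large spool clamp (loose, about 0.12 kg), standing on end: two wooden discs of diameter 42, each 16 thick, on a thin upright steel rod, a wing nut on top. Lower disc 0 to 16 mm, upper disc 52 to 68 mm, wing nut to 80 mm above its underside. z up the rod; origin at the centre of its underside.
- small_clamp: Small spool clamp (loose, about 0.06 kg), standing on end: the same with discs of diameter 30, each 12 thick; lower disc 0 to 12 mm, upper disc 40 to 52 mm, wing nut to 62 mm above its underside. z up the rod; origin at the centre of its underside.
- sanding_block: Sanding block (loose, about 0.06 kg): plain dark wood on an 8 mm cork sole, 66 long (x), 38 wide (y), 34 high over all. z up; origin at the centre of its underside.
- glue_jar: Bystander: amber glue jar with white cap, diameter 48, 52 high, standing among the stock. Loose; leave it alone. Origin at the centre of its underside.
- gouge: Bystander: carving gouge lying on the bench beyond the stock, wooden handle (to -x) and steel blade (to +x), about 190 long (from x = -95 to +95 mm), 22 wide, 20 high. Loose; leave it alone. Origin at mid-length, on the bench.
- oilstone: Bystander: grey sharpening stone lying on the bench beyond the stock, 110 long (x), 42 wide, 22 high. Loose; leave it alone. Origin at the centre of its underside.
Mind the look-alikes: they are no part of the job. Leave any pink or purple look-alike of the large_clamp alone. Leave any blue look-alike of the sanding_block alone.

How it is judged:
At the end, for the whole second after the job is handed in: Each tool in a compartment of its own in its kit tray (cello: large plane, large clamp, block; violin: small plane, small clamp): centre inside, underside within 3 mm of the floor, upright within 0.06 rad, at rest. Jar, gouge and stone within 20 mm of their start (y of large_plane in the frame of tray_three between -0.046 and 0.046 m and z of large_plane in the frame of tray_three between 0.003 and 0.009 m and angle between each of large_plane, large_clamp, sanding_block, small_plane, small_clamp's own z axis and vertical below 0.06 rad and linear speed of each of large_plane, large_clamp, sanding_block, small_plane, small_clamp below 0.02 m/s and angular speed of each of large_plane, large_clamp, sanding_block, small_plane, small_clamp below 0.2 rad/s and y of large_clamp in the frame of tray_three between -0.046 and 0.046 m and z of large_clamp in the frame of tray_three between 0.003 and 0.009 m and y of sanding_block in the frame of tray_three between -0.046 and 0.046 m and z of sanding_block in the frame of tray_three between 0.003 and 0.009 m and ((x of large_plane in the frame of tray_three between -0.124 and -0.044 m and x of large_clamp in the frame of tray_three between -0.04 and 0.04 m and x of sanding_block in the frame of tray_three between 0.044 and 0.124 m) or (x of large_plane in the frame of tray_three between -0.124 and -0.044 m and x of large_clamp in the frame of tray_three between 0.044 and 0.124 m and x of sanding_block in the frame of tray_three between -0.04 and 0.04 m) or (x of large_plane in the frame of tray_three between -0.04 and 0.04 m and x of large_clamp in the frame of tray_three between -0.124 and -0.044 m and x of sanding_block in the frame of tray_three between 0.044 and 0.124 m) or (x of large_plane in the frame of tray_three between -0.04 and 0.04 m and x of large_clamp in the frame of tray_three between 0.044 and 0.124 m and x of sanding_block in the frame of tray_three between -0.124 and -0.044 m) or (x of large_plane in the frame of tray_three between 0.044 and 0.124 m and x of large_clamp in the frame of tray_three between -0.124 and -0.044 m and x of sanding_block in the frame of tray_three between -0.04 and 0.04 m) or (x of large_plane in the frame of tray_three between 0.044 and 0.124 m and x of large_clamp in the frame of tray_three between -0.04 and 0.04 m and x of sanding_block in the frame of tray_three between -0.124 and -0.044 m)) and y of small_plane in the frame of tray_two between -0.046 and 0.046 m and z of small_plane in the frame of tray_two between 0.003 and 0.009 m and y of small_clamp in the frame of tray_two between -0.046 and 0.046 m and z of small_clamp in the frame of tray_two between 0.003 and 0.009 m and ((x of small_plane in the frame of tray_two between -0.082 and -0.002 m and x of small_clamp in the frame of tray_two between 0.002 and 0.082 m) or (x of small_plane in the frame of tray_two between 0.002 and 0.082 m and x of small_clamp in the frame of tray_two between -0.082 and -0.002 m)) and distance of each of glue_jar, gouge, oilstone from where it was at the start of the episode below 0.02 m); the robot touches nothing.
It fails at once if the glue jar, gouge or sharpening stone is disturbed (shifted more than 20 mm or tipped over) (distance of any of glue_jar, gouge, oilstone from where it was at the start of the episode above 0.02 m or angle between any of glue_jar, gouge, oilstone's own z axis and vertical above 0.5 rad).
It fails at once if a tool is dropped or thrown (faster than 0.7 m/s, a fall of 25 mm, while not held) ((linear speed of large_plane above 0.7 m/s and contact force between large_plane and the fingers below 0.01 N) or (linear speed of large_clamp above 0.7 m/s and contact force between large_clamp and the fingers below 0.01 N) or (linear speed of sanding_block above 0.7 m/s and contact force between sanding_block and the fingers below 0.01 N) or (linear speed of small_plane above 0.7 m/s and contact force between small_plane and the fingers below 0.01 N) or (linear speed of small_clamp above 0.7 m/s and contact force between small_clamp and the fingers below 0.01 N)).
It also fails if it takes over 120 s, if anything falls off the work surface, if the arm or the gripper's body presses on something with over 40 N, if the wrist force passes 120 N, or if a joint passes its speed limit or range.

ROBOT

A 6-joint arm with a two-finger parallel gripper is mounted at the origin on the work surface. World frame = base frame: x ahead of the robot, y to its left, z up, the work surface at z = 0. Lengths are in m, angles in rad, forces in N, time in s.
With the tool pointing down it reaches from about 0.25 to 0.775 m from the base axis. Payload 4 kg.
Tool frame: the origin (TCP) lies at the very end of the fingers, on their centre line; the grasp point (between the pads) lies 19 mm behind it (robot.pinch_z is the distance from the TCP to the grasp point, in m); z points along the fingers, y is the line along which they close (so a half turn about z gives the same grasp; the last joint's range is limited). The gripper opens to 94 mm and grips with 3 to 60 N. Pads are 16 mm wide; open, the fingers measure 119 mm over their backs; the gripper's body (75 mm by 177 mm) begins 78 mm behind the grasp point.
Start: joints at [1.056, 0.087, 1.371, -0, 1.684, -0.103], TCP at [0.22, 0.504, 0.206] pointing down, gripper open.
Joint ranges: [-3.1, 3.1], [-0.76, 2.03], [0.27, 2.55], [-1.08, 4.22], [0.17, 2.65], [-2.57, 2.57]. Speed limits (rad/s): [2.79, 2.79, 3.14, 3.14, 3.14, 3.14].

INTERFACE

Orientations are given as [roll, pitch, yaw] about the fixed x, y, z axes, in that order (R = Rz(yaw) Ry(pitch) Rx(roll)).
In Python, from bench import robot gives the robot as it stands.
- The arm moves only by the tool arm_command, never from a script. Its argument "targets" is one flat list of numbers, 7 for each row, row after row: the turn, a rotation vector about the tool's x, y, z in degrees, then the shift along the tool's x, y, z in mm, then the closure, from -1 (fully open) to 1 (shut). In form: [ax, ay, az, x, y, z, hand, ax, ay, az, x, y, z, hand, ...]. A call has 1 to 20 rows; each row is the pose to reach, as a shift and turn from the pose commanded when the call began, along the tool's axes at that moment; what a row does not reach only later rows make up. A row lasts 1/10 s, in which the tool goes at most 50 mm and 8.59 degrees, less where a joint would pass 70% of its speed; a pose out of reach is approached as far as the arm can. A call with a gripper value outside its range is refused whole. The fingers move at their own pace and stop on an object; the grip force is fixed at half the most. Time passes only in rows, so rows that repeat a pose let the fingers close. It gives the time, the measured TCP pose, the force, the opening and the grip force at its end, in the units of the state.
- robot.get_obs(): the state, without advancing time (a new reading comes with each control period).
- robot.snapshot(name): name is "side" or "top"; returns a dict with "color" (420x560x3 uint8, red, green, blue), "range_z" (420x560 float32, m along the optical axis (not along the pixel's ray), 0 where there is no reading), "fx", "fy", "cx", "cy" (pixels), "T" (4x4, takes a point from camera to world coordinates). Camera axes: x right, y down, z forward; pixel columns grow to the right and rows downward; lengths in m; the calibration is good to about 2 mm. A picture is of the moment at which its call begins.
- robot.close_job(): hands the job in; it is judged then, once.
The state is a dict: "time": time; "joint_positions": joint angles; "qvel": joint speeds; "joint_torque": joint torques, N m; "tool_pos": TCP position; "ee_rot": TCP orientation; "wrist_force": force on the tool from outside, world axes, zero at the start; "wrist_torque": the same for the moment, N m; "width": finger opening in m; "finger_force": force on a finger pad.
Only numpy, scipy, OpenCV 4.12 (cv2) and the standard library are available. Lean on these libraries where they do the work, as an engineer would, in place of code of your own. Each camera call takes 0.05 s, during which the arm holds its last target. There are 200 camera calls.

## Working session

There is one attempt and no reset: what is moved stays moved. The work goes in short steps, Python scripts to look and compute and a tool call to move; the robot and the scene stay as the last step left them, time stands still between calls to the robot, and variables do not carry over. Pictures are saved under pics/ and viewed, at most 14 in all, crops included, and the job is handed in when it is done.

Besides the shell and the picture viewer there is one more tool, called after "Emit:" by a JSON object that holds its "fn" and its "kwargs". arm_command: Moves the arm, as the interface text tells. Its arguments: {"type":"object","properties":{"targets":{"type":"array"}},"required":["targets"]}

```bash
mkdir -p pics; ls
python3 - <<'E'
from bench import robot
import cv2
for n in("top","side"):
    s=robot.snapshot(n); cv2.imwrite(f"pics/{n}0.png",s["color"][:,:,::-1]); print(n,s["fx"],s["cx"],s["cy"],s["T"].round(3).tolist())
o=robot.get_obs(); print(o)
E
```

```text
pics
top 533.6806438648264 280.0127000059632 212.33378305693603 [[0.001, -0.992, 0.123, 0.411], [-1.0, -0.002, -0.01, -0.005], [0.01, -0.123, -0.992, 1.324], [0.0, 0.0, 0.0, 1.0]]
side 519.5305158631775 281.48955601147867 207.78873099649874 [[0.997, -0.042, 0.062, 0.49], [-0.073, -0.739, 0.67, -0.65], [0.017, -0.673, -0.74, 0.769], [0.0, 0.0, 0.0, 1.0]]
{'time': 0.1, 'joint_positions': array([ 1.05591958e+00,  8.78648672e-02,  1.37211034e+00, -4.16325164e-05,
        1.68359716e+00, -1.03068963e-01]), 'qvel': array([-7.41164897e-04, -1.27903025e-03, -4.72781661e-03,  1.74844860e-05,
        6.48219121e-04, -8.23066620e-04]), 'joint_torque': array([ 1.76592577e-03, -3.41253340e+01, -3.03301978e+01,  7.20006670e-02,
        3.04323295e-02, -8.88268846e-05]), 'tool_pos': array([0.21990037, 0.5035797 , 0.20442643]), 'ee_rot': array([-3.13961919e+00, -1.62528512e-04,  2.72978006e+00]), 'wrist_force': array([ 0.22790795, -0.29792854, -1.34848782]), 'wrist_torque': array([0.01041507, 0.01268784, 0.04843593]), 'finger_force': 0.0, 'width': 0.09377248846726224}
```

View pics/top0.png

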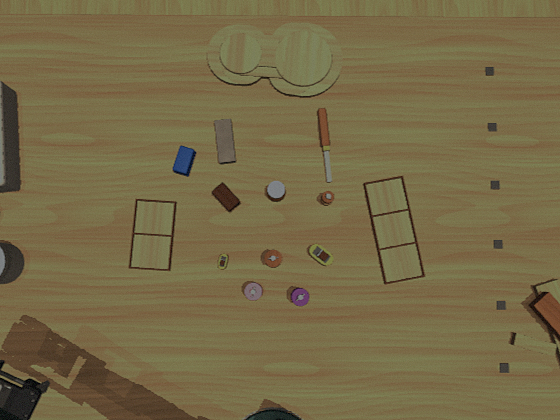

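View pics/side0.png

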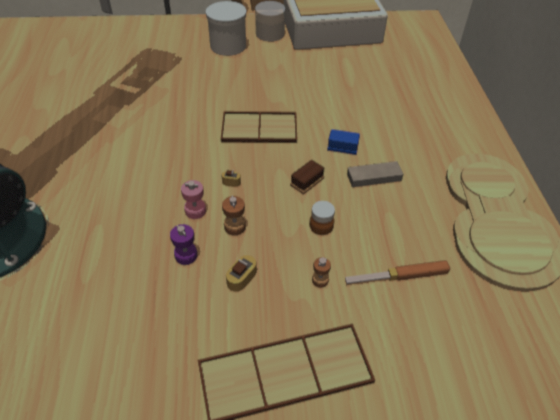

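The top view (right = -y, down = -x) shows:
- **Large clamp:** candidates are orange-brown (272,258), pink (253,291) and purple (300,297). I choose the orange-brown one.
- **Block:** candidates are dark brown (226,197) and blue (184,160). I choose the brown one.
- **Small clamp:** (327,198); the jar is nearby at (276,190).
- **Planes:** the large one is at (320,254) and the small one at (223,261).
- **Trays:** the three-compartment tray is at (394,230) and the two-compartment tray at (153,235).

Next I measure with height segmentation and make one close crop.

```bash
cat > h.py <<'E'
from bench import robot
import cv2, numpy as np
def cloud(s):
    v,u=np.mgrid[:420,:560]; z=s["range_z"]
    P=np.stack([(u-s["cx"])/s["fx"]*z,(v-s["cy"])/s["fy"]*z,z],-1)
    W=P@s["T"][:3,:3].T+s["T"][:3,3]; W[z==0]=np.nan; return W
def ray(s,u,v,z):
    d=s["T"][:3,:3]@[(u-s["cx"])/s["fx"],(v-s["cy"])/s["fy"],1]; t=s["T"][:3,3]
    return (t+d*(z-t[2])/d[2])[:2]
def rect(p):  # min area rect in world mm: centre, long, short, yaw of long axis deg
    (c,(w,h),a)=cv2.minAreaRect((p*1000).astype(np.float32))
    if w<h: w,h,a=h,w,a+90
    return np.round(c,1),round(w,1),round(h,1),round((a+90)%180-90,1)
E
python3 - <<'E'
from h import *
s=robot.snapshot("top"); W=cloud(s)
# objects by height
m=((W[...,2]>.014)&(W[...,0]>.2)&(W[...,0]<.75)&(abs(W[...,1])<.4)).astype(np.uint8)
n,l,st,c=cv2.connectedComponentsWithStats(m)
for i in range(1,n):
    if st[i,4]<20: continue
    q=W[l==i]; zt=np.percentile(q[:,2],97)
    vs,us=np.nonzero(l==i)
    print(c[i].round(),st[i,4],"zmax",zt.round(3),rect(q[:,:2]),"top:",rect(q[q[:,2]>zt-.012][:,:2]))
# trays: dark rim
g=s["color"].max(2)
for u0,u1,v0,v1 in((120,185,190,280),(355,435,170,290)):
    mm=(g[v0:v1,u0:u1]<90); vs,us=np.nonzero(mm)
    p=np.array([ray(s,u+u0,v+v0,.010) for u,v in zip(us,vs)]); print("tray",len(p),rect(p))
b=s["color"][140:310,170:350,::-1]; cv2.imwrite("pics/crop.png",cv2.resize(b,None,fx=4,fy=3.4,interpolation=2)[:598])
E
```

```text
[226. 152.] 353 zmax 0.028 (array([725.4, 116.4]), 54.7, 42.1, 7.3) top: (array([725.4, 116.4]), 54.7, 42.1, 7.3)
[326. 146.] 56 zmax 0.024 (array([ 739.1, -133.5]), 21.2, 17.5, 9.4) top: (array([ 739.1, -133.5]), 21.2, 17.5, 9.4)
[184. 160.] 450 zmax 0.039 (array([701.1, 220.2]), 66.3, 39.7, -17.9) top: (array([701.8, 220.1]), 65.4, 38.9, -16.3)
[276. 191.] 311 zmax 0.057 (array([623.5,  -9.4]), 44.6, 44.3, 49.0) top: (array([624.5,  -9.3]), 41.2, 41.2, 0.5)
[226. 197.] 427 zmax 0.039 (array([610.2, 114.6]), 67.0, 38.0, 42.9) top: (array([610.2, 114.7]), 67.0, 37.9, 42.6)
[328. 197.] 139 zmax 0.064 (array([ 607.1, -134.4]), 29.2, 27.5, -47.1) top: (array([ 607. , -133.3]), 26.8, 24.3, -2.2)
[321. 254.] 343 zmax 0.043 (array([ 469.3, -118.3]), 63.8, 34.3, 50.7) top: (array([ 468.7, -118.5]), 62.4, 30.9, 49.5)
[273. 258.] 245 zmax 0.081 (array([457.5,  -1.3]), 40.0, 37.6, -0.1) top: (array([457.4,  -1.4]), 39.7, 37.5, 0.0)
[223. 261.] 126 zmax 0.036 (array([451.9, 120. ]), 37.9, 20.2, -12.4) top: (array([452. , 120.2]), 38.0, 19.0, -15.1)
[254. 291.] 255 zmax 0.081 (array([380.8,  43.8]), 39.6, 39.2, -89.2) top: (array([379.7,  43.7]), 39.6, 36.8, -90.0)
[300. 297.] 263 zmax 0.08 (array([369.4, -65.3]), 40.5, 39.3, 88.3) top: (array([369.5, -65.7]), 39.0, 38.3, -53.7)
[  7. 415.] 150 zmax 0.534 (array([214.6, 382.3]), 35.2, 2.7, 59.5) top: (array([214.3, 381.4]), 18.8, 1.6, 58.0)
tray 466 (array([518.7, 295.9]), 172.1, 101.9, -3.7)
tray 746 (array([ 533. , -298.2]), 255.8, 103.5, 10.9)
```

View pics/crop.png

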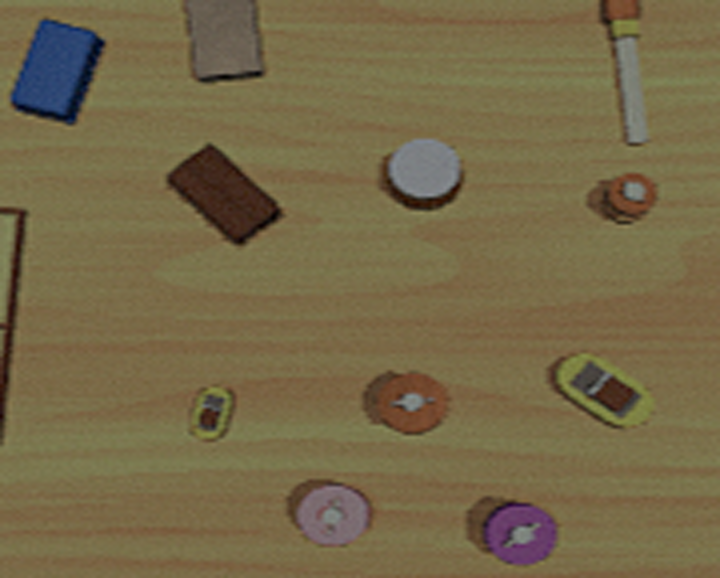

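The crop confirms the choices: brown block at crop (225,195), orange-brown large clamp at (412,402), and pink and purple decoys at (335,515) and (520,533). The small clamp is at (632,195), and the two planes are at (603,388) and (212,412). Moving on to a helper that works out the shifts, then the small plane.

```bash
cat > d.py <<'E'
import sys
from bench import robot
import numpy as np
from scipy.spatial.transform import Rotation as R
# args: x y z(mm) yaw(deg) ... groups of 4 ; prints tool-frame turn(deg)+shift(mm) from the present measured pose
o=robot.get_obs(); Rc=R.from_euler("xyz",o["ee_rot"]); p=o["tool_pos"]*1000
a=np.array(sys.argv[1:],float).reshape(-1,4)
for x,y,z,w in a:
    Rt=R.from_euler("xyz",[180,0,w],degrees=True)
    print(np.round(np.r_[(Rc.inv()*Rt).as_rotvec(degrees=True),Rc.inv().apply([x,y,z]-p)],1).tolist())
E
python3 d.py 452 120 130 167 452 120 6 167
```

```text
[-0.1, -0.0, -10.6, -366.2, -258.6, 75.0]
[-0.1, -0.0, -10.6, -366.2, -258.4, 199.0]
```

Emit:
{"fn": "arm_command", "kwargs": {"targets": [0, 0, -10.6, -366, -258.5, 75, -0.1, 0, 0, -10.6, -366, -258.5, 75, -0.1, 0, 0, -10.6, -366, -258.5, 75, -0.1, 0, 0, -10.6, -366, -258.5, 75, -0.1, 0, 0, -10.6, -366, -258.5, 75, -0.1, 0, 0, -10.6, -366, -258.5, 75, -0.1, 0, 0, -10.6, -366, -258.5, 75, -0.1, 0, 0, -10.6, -366, -258.5, 75, -0.1, 0, 0, -10.6, -366, -258.5, 75, -0.1, 0, 0, -10.6, -366, -258.5, 75, -0.1, 0, 0, -10.6, -366, -258.5, 75, -0.1, 0, 0, -10.6, -366, -258.5, 75, -0.1, 0, 0, -10.6, -366, -258.5, 75, -0.1, 0, 0, -10.6, -366, -258.5, 75, -0.1, 0, 0, -10.6, -366, -258.5, 75, -0.1]}}

```text
time: 1.65
tool_pos: [0.4518, 0.1217, 0.1308]
ee_rot: [3.141, 0.0, 2.917]
wrist_force: [-0.2, 0.0, 0.4]
width: 0.0517
finger_force: 0.0
```

```bash
python3 - <<'E'
from h import *
s=robot.snapshot("side"); 
cv2.imwrite("pics/s1.png",cv2.resize(s["color"][60:300,120:440,::-1],None,fx=2.4,fy=2.4))
E
python3 d.py 452 120 6 167
```

```text
[0.0, 0.0, 0.1, -0.4, -1.5, 124.8]
```

View pics/s1.png

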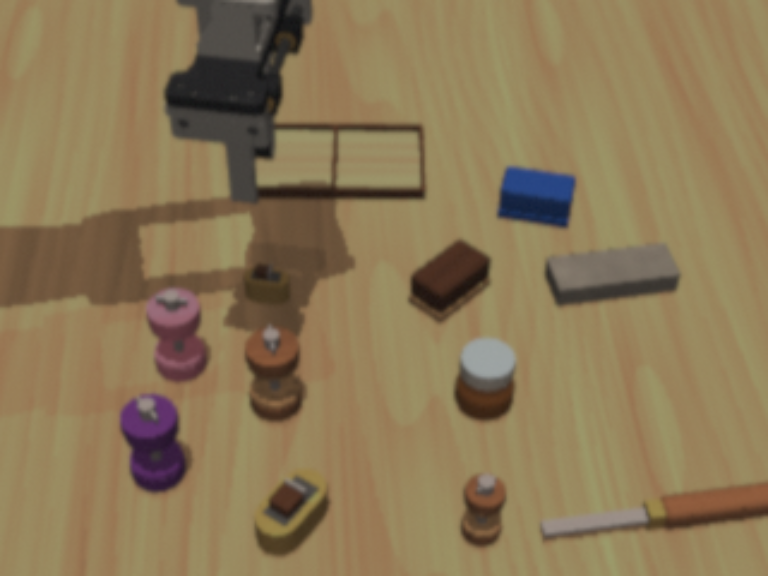

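The gripper is open above the small plane (crop 268,282), and its surroundings are clear. Descend and grip.

Emit:
{"fn": "arm_command", "kwargs": {"targets": [0, 0, 0, 0, -1.5, 40, -0.1, 0, 0, 0, 0, -1.5, 80, -0.1, 0, 0, 0, 0, -1.5, 105, -0.1, 0, 0, 0, 0, -1.5, 118, -0.1, 0, 0, 0, 0, -1.5, 124, -0.1, 0, 0, 0, 0, -1.5, 124.5, -0.1, 0, 0, 0, 0, -1.5, 124.5, 1, 0, 0, 0, 0, -1.5, 124.5, 1, 0, 0, 0, 0, -1.5, 124.5, 1, 0, 0, 0, 0, -1.5, 124.5, 1, 0, 0, 0, 0, -1.5, 124.5, 1, 0, 0, 0, 0, -1.5, 124.5, 1, 0, 0, 0, 0, -1.5, 124.5, 1]}}

```text
time: 3.0
tool_pos: [0.4523, 0.1195, 0.0067]
ee_rot: [3.141, 0.001, 2.915]
wrist_force: [-0.6, 1.5, 3.7]
width: 0.0196
finger_force: 30.0
```

```bash
python3 d.py 452 120 90 167 477 298.5 90 176 477 298.5 13 176
```

```text
[0.1, 0.1, 0.0, 0.4, 0.5, -83.3]
[0.0, 0.1, -9.0, 16.1, 180.1, -83.2]
[0.0, 0.1, -9.0, 16.2, 180.0, -6.2]
```

Emit:
{"fn": "arm_command", "kwargs": {"targets": [0, 0, 0, 0, 0, -25, 1, 0, 0, 0, 0, 0, -55, 1, 0, 0, 0, 0, 0, -83, 1, 0, 0, -2, 3, 25, -83, 1, 0, 0, -4, 6, 60, -83, 1, 0, 0, -6, 10, 95, -83, 1, 0, 0, -9, 13, 130, -83, 1, 0, 0, -9, 15, 160, -83, 1, 0, 0, -9, 16, 180, -83, 1, 0, 0, -9, 16, 180, -83, 1, 0, 0, -9, 16, 180, -83, 1, 0, 0, -9, 16, 180, -60, 1, 0, 0, -9, 16, 180, -35, 1, 0, 0, -9, 16, 180, -18, 1, 0, 0, -9, 16, 180, -11, 1, 0, 0, -9, 16, 180, -8, 1, 0, 0, -9, 16, 180, -7, 1, 0, 0, -9, 16, 180, -6, 1, 0, 0, -9, 16, 180, -6, 1]}}

```text
time: 4.9
tool_pos: [0.4773, 0.2984, 0.013]
ee_rot: [3.141, 0.002, 3.072]
wrist_force: [0.4, -0.4, -1.0]
width: 0.0198
finger_force: 30.0
```

```bash
python3 d.py 477 298.5 12 176
python3 - <<'E'
from h import *
s=robot.snapshot("side"); 
cv2.imwrite("pics/s2.png",cv2.resize(s["color"][40:180,180:340,::-1],None,fx=4,fy=4))
E
```

```text
[0.1, 0.1, -0.0, 0.3, 0.1, 1.0]
```

View pics/s2.png

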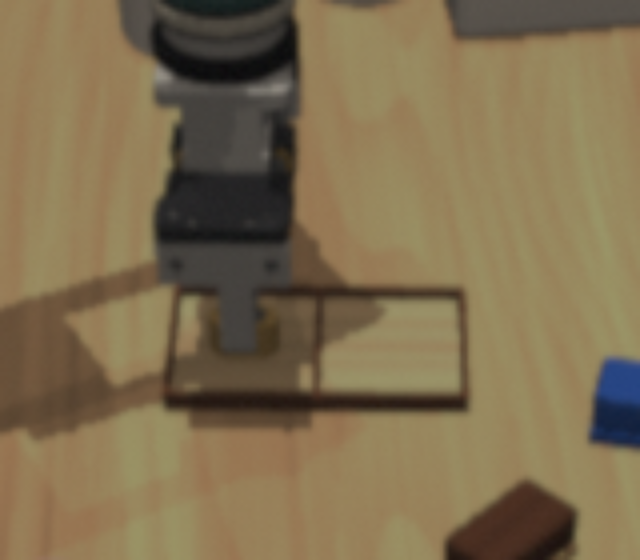

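The small plane is inside the left compartment (crop 240,330). Release it, lift and go to the small clamp.

```bash
python3 d.py 607 -133.5 120 176 607 -133.5 27 176
```

```text
[0.0, 0.1, 0.0, -159.7, -421.8, -107.2]
[0.0, 0.1, 0.0, -159.6, -421.8, -14.2]
```

Emit:
{"fn": "arm_command", "kwargs": {"targets": [0, 0, 0, 0, 0, 0.5, 1, 0, 0, 0, 0, 0, 0.5, 0.2, 0, 0, 0, 0, 0, 0.5, 0.2, 0, 0, 0, 0, 0, 0.5, 0.2, 0, 0, 0, 0, 0, 0.5, 0.2, 0, 0, 0, 0, 0, -20, 0.2, 0, 0, 0, 0, 0, -60, 0.2, 0, 0, 0, 0, 0, -110, 0]}}

```text
time: 5.75
tool_pos: [0.4748, 0.2973, 0.1204]
ee_rot: [-3.139, -0.005, 3.072]
wrist_force: [1.5, -0.1, -0.1]
width: 0.0426
finger_force: 0.0
```

```bash
python3 d.py 607 -133.5 120 176 607 -133.5 27 176
```

```text
[-0.2, -0.3, 0.0, -161.9, -420.5, 0.8]
[-0.2, -0.3, 0.0, -162.4, -420.2, 93.8]
```

Emit:
{"fn": "arm_command", "kwargs": {"targets": [0, 0, 0, -160, -422, -10, -0.1, 0, 0, 0, -160, -422, -10, -0.1, 0, 0, 0, -160, -422, -10, -0.1, 0, 0, 0, -160, -422, -10, -0.1, 0, 0, 0, -160, -422, -10, -0.1, 0, 0, 0, -160, -422, -10, -0.1, 0, 0, 0, -160, -422, -10, -0.1, 0, 0, 0, -160, -422, -10, -0.1, 0, 0, 0, -160, -422, -10, -0.1, 0, 0, 0, -160, -422, -10, -0.1, 0, 0, 0, -160, -422, -10, -0.1, 0, 0, 0, -160, -422, -10, -0.1, 0, 0, 0, -160, -422, -10, -0.1, 0, 0, 0, -160, -422, -10, -0.1, 0, 0, 0, -160, -422, -10, -0.1]}}

```text
time: 7.25
tool_pos: [0.6068, -0.1328, 0.1323]
ee_rot: [3.142, 0.0, 3.074]
wrist_force: [-0.8, 0.6, -0.3]
width: 0.052
finger_force: 0.0
```

```bash
python3 d.py 607 -133.5 27 176
python3 - <<'E'
from h import *
s=robot.snapshot("side"); 
cv2.imwrite("pics/s3.png",cv2.resize(s["color"][100:320,200:460,::-1],None,fx=2.5,fy=2.5))
E
```

```text
[0.0, 0.0, 0.1, -0.2, -0.7, 105.3]
```

View pics/s3.png

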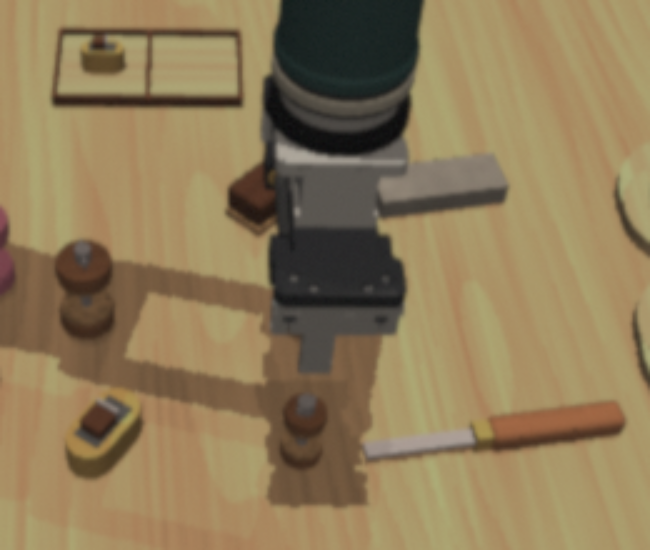

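The small plane stands in its compartment (102,53), and the gripper is above the small clamp (303,425), clear of the gouge tip (365,452).

Emit:
{"fn": "arm_command", "kwargs": {"targets": [0, 0, 0, 0, -0.5, 30, -0.1, 0, 0, 0, 0, -0.5, 65, -0.1, 0, 0, 0, 0, -0.5, 90, -0.1, 0, 0, 0, 0, -0.5, 102, -0.1, 0, 0, 0, 0, -0.5, 105, -0.1, 0, 0, 0, 0, -0.5, 105, 0.1, 0, 0, 0, 0, -0.5, 105, 0.3, 0, 0, 0, 0, -0.5, 105, 0.5, 0, 0, 0, 0, -0.5, 105, 1, 0, 0, 0, 0, -0.5, 105, 1, 0, 0, 0, 0, -0.5, 105, 1, 0, 0, 0, 0, -0.5, 105, 1, 0, 0, 0, 0, -0.5, 105, 1]}}

```text
time: 8.6
tool_pos: [0.608, -0.1346, 0.0288]
ee_rot: [-3.141, 0.003, 3.072]
wrist_force: [0.6, 0.7, 5.8]
width: 0.0296
finger_force: 30.0
```

```bash
python3 d.py 607 -133.5 140 176 560.5 293 140 176 560.5 293 33.5 176
```

```text
[-0.0, 0.2, 0.0, 0.7, 1.0, -111.2]
[-0.0, 0.2, 0.0, 76.8, 423.2, -111.7]
[-0.0, 0.2, 0.0, 77.2, 423.3, -5.2]
```

Emit:
{"fn": "arm_command", "kwargs": {"targets": [0, 0, 0, 0, 0, -10, 1, 0, 0, 0, 0, 0, -35, 1, 0, 0, 0, 0, 0, -70, 1, 0, 0, 0, 2, 10, -100, 1, 0, 0, 0, 7, 40, -112, 1, 0, 0, 0, 14, 80, -112, 1, 0, 0, 0, 21, 120, -112, 1, 0, 0, 0, 29, 160, -112, 1, 0, 0, 0, 36, 200, -112, 1, 0, 0, 0, 43, 240, -112, 1, 0, 0, 0, 51, 280, -112, 1, 0, 0, 0, 58, 320, -112, 1, 0, 0, 0, 65, 360, -112, 1, 0, 0, 0, 71, 390, -112, 1, 0, 0, 0, 75, 412, -112, 1, 0, 0, 0, 77, 423, -112, 1, 0, 0, 0, 77, 423, -112, 1, 0, 0, 0, 77, 423, -112, 1, 0, 0, 0, 77, 423, -112, 1]}}

```text
time: 10.5
tool_pos: [0.5598, 0.2915, 0.1389]
ee_rot: [-3.141, -0.0, 3.07]
wrist_force: [-0.2, -0.1, -0.9]
width: 0.029
finger_force: 30.0
```

```bash
python3 d.py 560.5 293 35 176
python3 - <<'E'
from h import *
print(robot.get_obs()["wrist_force"])
s=robot.snapshot("side"); 
cv2.imwrite("pics/s4.png",cv2.resize(s["color"][10:180,180:400,::-1],None,fx=3,fy=3))
E
```

```text
[-0.0, -0.0, -0.1, -0.6, 1.6, 103.9]
[-0.24182238 -0.10545924 -0.93703046]
```

View pics/s4.png

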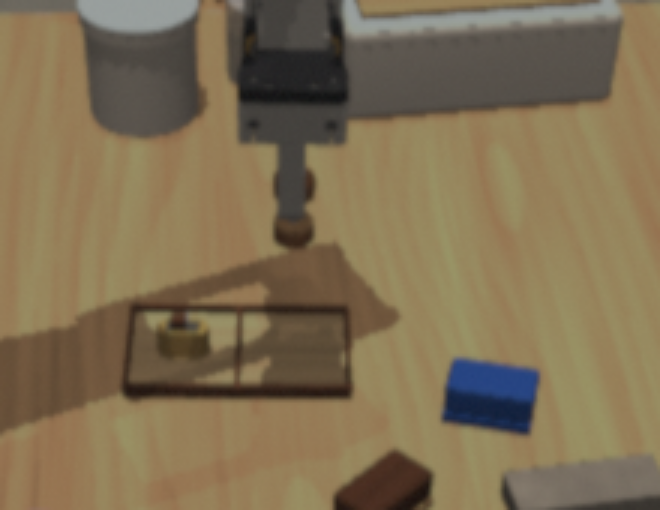

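The clamp hangs upright in the gripper (293,210), above the free compartment. Lower it gently.

Emit:
{"fn": "arm_command", "kwargs": {"targets": [0, 0, 0, 0, 1.5, 25, 1, 0, 0, 0, 0, 1.5, 55, 1, 0, 0, 0, 0, 1.5, 80, 1, 0, 0, 0, 0, 1.5, 93, 1, 0, 0, 0, 0, 1.5, 99, 1, 0, 0, 0, 0, 1.5, 101, 1, 0, 0, 0, 0, 1.5, 102, 1, 0, 0, 0, 0, 1.5, 103, 1, 0, 0, 0, 0, 1.5, 103, 1, 0, 0, 0, 0, 1.5, 103, 1]}}

```text
time: 11.55
tool_pos: [0.56, 0.2946, 0.0368]
ee_rot: [3.141, 0.001, 3.072]
wrist_force: [0.1, -0.2, -0.6]
width: 0.0291
finger_force: 30.0
```

Emit:
{"fn": "arm_command", "kwargs": {"targets": [0, 0, 0, 0, 0, 1, 1, 0, 0, 0, 0, 0, 1.5, 1, 0, 0, 0, 0, 0, 1.5, 1]}}

```text
time: 11.85
tool_pos: [0.5598, 0.2945, 0.035]
ee_rot: [3.141, 0.001, 3.072]
wrist_force: [-0.1, 0.2, 1.9]
width: 0.0291
finger_force: 30.0
```

Light contact (about 2 N): release and lift.

Emit:
{"fn": "arm_command", "kwargs": {"targets": [0, 0, 0, 0, 0, 0, 0.2, 0, 0, 0, 0, 0, 0, 0.1, 0, 0, 0, 0, 0, 0, 0.05, 0, 0, 0, 0, 0, 0, 0.0, 0, 0, 0, 0, 0, 0, 0.0, 0, 0, 0, 0, 0, -15, 0, 0, 0, 0, 0, 0, -40, 0, 0, 0, 0, 0, 0, -80, 0, 0, 0, 0, 0, 0, -110, 0, 0, 0, 0, 0, 0, -110, 0, 0, 0, 0, 0, 0, -110, 0]}}

```text
time: 12.95
tool_pos: [0.5602, 0.2947, 0.1463]
ee_rot: [3.14, 0.003, 3.072]
wrist_force: [0.2, -0.4, -0.5]
width: 0.0471
finger_force: 0.0
```

```bash
python3 d.py 610 114.5 120 43
python3 - <<'E'
from h import *
s=robot.snapshot("side"); 
cv2.imwrite("pics/s5.png",cv2.resize(s["color"][80:200,200:400,::-1],None,fx=3,fy=3))
E
```

```text
[0.2, -0.0, 133.0, -62.2, -176.3, 26.2]
```

View pics/s5.png

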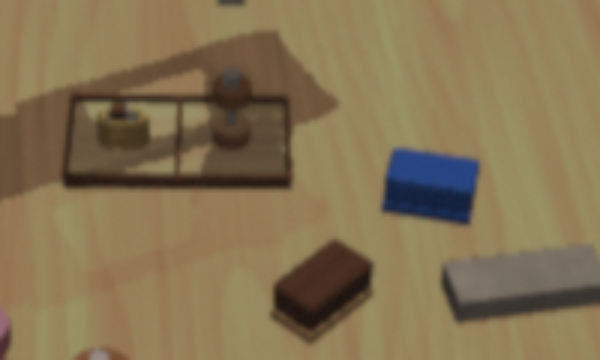

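The small clamp stands upright in the right compartment (231,110), so the violin kit is done. The block comes next.

Emit:
{"fn": "arm_command", "kwargs": {"targets": [0, 0, 133, -62, -176, 26, -0.3, 0, 0, 133, -62, -176, 26, -0.3, 0, 0, 133, -62, -176, 26, -0.3, 0, 0, 133, -62, -176, 26, -0.3, 0, 0, 133, -62, -176, 26, -0.3, 0, 0, 133, -62, -176, 26, -0.3, 0, 0, 133, -62, -176, 26, -0.3, 0, 0, 133, -62, -176, 26, -0.3, 0, 0, 133, -62, -176, 26, -0.3, 0, 0, 133, -62, -176, 26, -0.3, 0, 0, 133, -62, -176, 26, -0.3, 0, 0, 133, -62, -176, 26, -0.3, 0, 0, 133, -62, -176, 26, -0.3, 0, 0, 133, -62, -176, 26, -0.3, 0, 0, 133, -62, -176, 26, -0.3, 0, 0, 133, -62, -176, 26, -0.3, 0, 0, 133, -62, -176, 26, -0.3, 0, 0, 133, -62, -176, 26, -0.3, 0, 0, 133, -62, -176, 26, -0.3]}}

```text
time: 14.9
tool_pos: [0.6087, 0.1145, 0.1175]
ee_rot: [-3.14, 0.001, 0.752]
wrist_force: [-0.1, 0.1, 0.5]
width: 0.0607
finger_force: 0.0
```

```bash
python3 d.py 610 114.5 9 43
```

```text
[-0.1, 0.1, 0.1, 1.1, 1.0, 108.5]
```

Emit:
{"fn": "arm_command", "kwargs": {"targets": [0, 0, 0, 1, 1, 30, -0.3, 0, 0, 0, 1, 1, 65, -0.3, 0, 0, 0, 1, 1, 92, -0.3, 0, 0, 0, 1, 1, 104, -0.3, 0, 0, 0, 1, 1, 107, -0.3, 0, 0, 0, 1, 1, 107, -0.1, 0, 0, 0, 1, 1, 107, 0.1, 0, 0, 0, 1, 1, 107, 1, 0, 0, 0, 1, 1, 107, 1, 0, 0, 0, 1, 1, 107, 1, 0, 0, 0, 1, 1, 107, 1, 0, 0, 0, 1, 1, 107, 1]}}

```text
time: 16.1
tool_pos: [0.6119, 0.1146, 0.0134]
ee_rot: [3.14, -0.003, 0.751]
wrist_force: [0.1, 0.2, 5.1]
width: 0.0379
finger_force: 30.0
```

```bash
python3 d.py 610 114.5 110 43 615.5 -282.5 110 101  615.5 -282.5 15 101
```

```text
[0.1, -0.2, 0.0, -1.2, -1.0, -96.6]
[0.2, -0.1, -58.0, -267.9, 293.1, -96.8]
[0.2, -0.1, -58.0, -268.2, 292.9, -1.8]
```

Emit:
{"fn": "arm_command", "kwargs": {"targets": [0, 0, 0, 0, 0, -12, 1, 0, 0, 0, 0, 0, -40, 1, 0, 0, 0, 0, 0, -75, 1, 0, 0, -2, -8, 8, -97, 1, 0, 0, -7, -30, 33, -97, 1, 0, 0, -13, -57, 62, -97, 1, 0, 0, -19, -84, 92, -97, 1, 0, 0, -25, -111, 121, -97, 1, 0, 0, -31, -138, 151, -97, 1, 0, 0, -37, -165, 180, -97, 1, 0, 0, -43, -192, 210, -97, 1, 0, 0, -49, -219, 239, -97, 1, 0, 0, -54, -243, 266, -97, 1, 0, 0, -57, -260, 284, -97, 1, 0, 0, -58, -268, 293, -97, 1, 0, 0, -58, -268, 293, -97, 1, 0, 0, -58, -268, 293, -97, 1, 0, 0, -58, -268, 293, -97, 1]}}

```text
time: 17.9
tool_pos: [0.6145, -0.2814, 0.1084]
ee_rot: [-3.141, -0.001, 1.764]
wrist_force: [-0.2, -0.2, -0.9]
width: 0.0381
finger_force: 30.0
```

```bash
python3 d.py 615.5 -282.5 19 101
python3 - <<'E'
from h import *
print(robot.get_obs()["wrist_force"])
s=robot.snapshot("side"); 
cv2.imwrite("pics/s6.png",cv2.resize(s["color"][180:420,180:460,::-1],None,fx=2.4,fy=2.4))
E
```

```text
[-0.0, -0.0, 0.1, -1.3, 0.8, 89.4]
[-0.16674602 -0.21246968 -0.9290301 ]
```

View pics/s6.png

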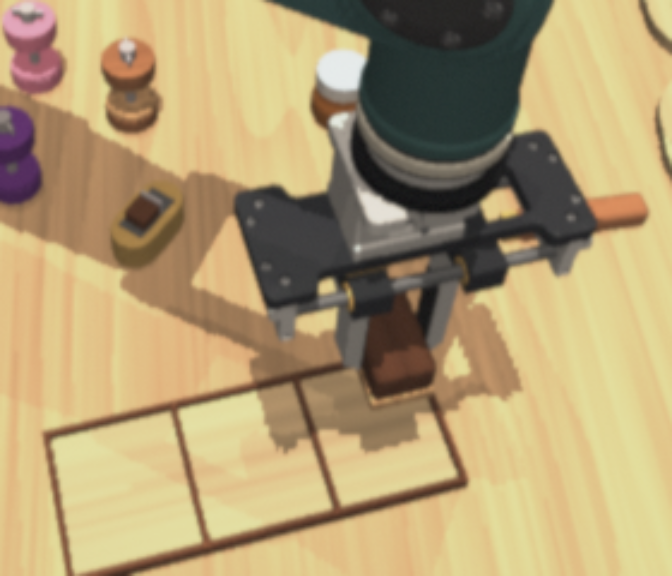

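The block is held level (400,350) above the far compartment. Lower it.

Emit:
{"fn": "arm_command", "kwargs": {"targets": [0, 0, 0, -1, 1, 25, 1, 0, 0, 0, -1, 1, 50, 1, 0, 0, 0, -1, 1, 72, 1, 0, 0, 0, -1, 1, 82, 1, 0, 0, 0, -1, 1, 86, 1, 0, 0, 0, -1, 1, 88, 1, 0, 0, 0, -1, 1, 88.5, 1, 0, 0, 0, -1, 1, 88.5, 1, 0, 0, 0, -1, 1, 88.5, 1]}}

```text
time: 18.85
tool_pos: [0.6162, -0.2838, 0.0212]
ee_rot: [3.14, 0.001, 1.763]
wrist_force: [0.1, 0.1, 0.6]
width: 0.0375
finger_force: 30.0
```

Emit:
{"fn": "arm_command", "kwargs": {"targets": [0, 0, 0, 0, 0, 0.7, 1, 0, 0, 0, 0, 0, 1, 1, 0, 0, 0, 0, 0, 1, 1]}}

```text
time: 19.15
tool_pos: [0.6158, -0.2836, 0.0195]
ee_rot: [3.141, 0.0, 1.763]
wrist_force: [-0.6, -0.1, 1.8]
width: 0.0376
finger_force: 30.0
```

Emit:
{"fn": "arm_command", "kwargs": {"targets": [0, 0, 0, 0, 0, 0, 0.1, 0, 0, 0, 0, 0, 0, 0.0, 0, 0, 0, 0, 0, 0, -0.1, 0, 0, 0, 0, 0, 0, -0.1, 0, 0, 0, 0, 0, 0, -0.1, 0, 0, 0, 0, 0, -15, -0.1, 0, 0, 0, 0, 0, -45, -0.1, 0, 0, 0, 0, 0, -85, -0.1, 0, 0, 0, 0, 0, -100, -0.2, 0, 0, 0, 0, 0, -100, -0.2, 0, 0, 0, 0, 0, -100, -0.2]}}

```text
time: 20.25
tool_pos: [0.6153, -0.2832, 0.1182]
ee_rot: [-3.141, -0.001, 1.763]
wrist_force: [-0.5, -0.2, -0.1]
width: 0.0565
finger_force: 0.0
```

```bash
python3 d.py 469 -118.5 125 50
```

```text
[-0.0, -0.0, 51.0, 189.6, -112.2, -6.6]
```

Emit:
{"fn": "arm_command", "kwargs": {"targets": [0, 0, 51, 189.5, -112, -7, -0.3, 0, 0, 51, 189.5, -112, -7, -0.3, 0, 0, 51, 189.5, -112, -7, -0.3, 0, 0, 51, 189.5, -112, -7, -0.3, 0, 0, 51, 189.5, -112, -7, -0.3, 0, 0, 51, 189.5, -112, -7, -0.3, 0, 0, 51, 189.5, -112, -7, -0.3, 0, 0, 51, 189.5, -112, -7, -0.3, 0, 0, 51, 189.5, -112, -7, -0.3, 0, 0, 51, 189.5, -112, -7, -0.3]}}

```text
time: 21.25
tool_pos: [0.4695, -0.1191, 0.1253]
ee_rot: [-3.14, 0.0, 0.873]
wrist_force: [-0.3, -0.1, 0.8]
width: 0.0612
finger_force: 0.0
```

```bash
python3 d.py 469 -118.5 6 50
python3 - <<'E'
from h import *
s=robot.snapshot("side"); 
cv2.imwrite("pics/s7.png",cv2.resize(s["color"][160:420,140:420,::-1],None,fx=2.2,fy=2.2))
E
```

```text
[-0.1, 0.0, 0.0, 0.2, -0.6, 119.3]
```

View pics/s7.png

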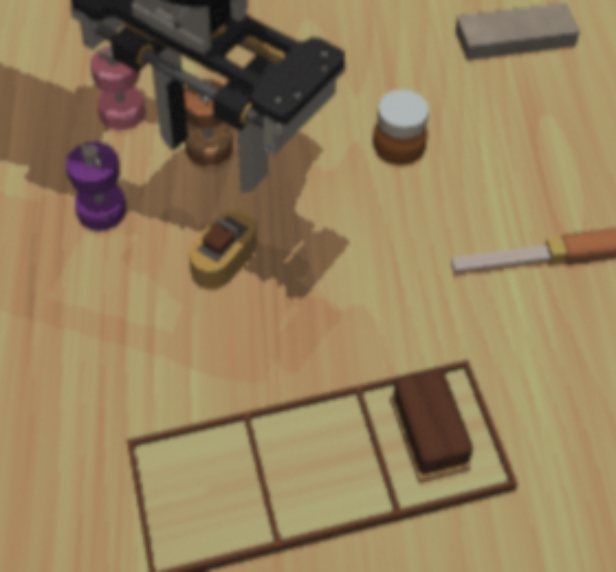

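The block sits flat in the far compartment (433,420). The gripper is over the large plane (224,248), and the fingers clear the purple clamp.

Emit:
{"fn": "arm_command", "kwargs": {"targets": [0, 0, 0, 0, -0.5, 35, -0.3, 0, 0, 0, 0, -0.5, 72, -0.3, 0, 0, 0, 0, -0.5, 100, -0.3, 0, 0, 0, 0, -0.5, 113, -0.3, 0, 0, 0, 0, -0.5, 118, -0.3, 0, 0, 0, 0, -0.5, 119, -0.1, 0, 0, 0, 0, -0.5, 119, 0.1, 0, 0, 0, 0, -0.5, 119, 1, 0, 0, 0, 0, -0.5, 119, 1, 0, 0, 0, 0, -0.5, 119, 1, 0, 0, 0, 0, -0.5, 119, 1, 0, 0, 0, 0, -0.5, 119, 1]}}

```text
time: 22.5
tool_pos: [0.4702, -0.1188, 0.0083]
ee_rot: [3.139, -0.001, 0.873]
wrist_force: [-0.8, 1.0, 6.0]
width: 0.034
finger_force: 29.8
```

```bash
python3 d.py 469 -118.5 80 50 533 -298.5 80 101
```

```text
[0.1, -0.1, 0.0, -0.4, -0.9, -71.7]
[0.2, 0.0, -51.0, -97.2, 163.8, -71.3]
```

Emit:
{"fn": "arm_command", "kwargs": {"targets": [0, 0, 0, 0, 0, -12, 1, 0, 0, 0, 0, 0, -40, 1, 0, 0, -2, -3, 5, -65, 1, 0, 0, -7, -12, 20, -78, 1, 0, 0, -13, -25, 42, -82, 1, 0, 0, -20, -39, 66, -82, 1, 0, 0, -27, -53, 90, -82, 1, 0, 0, -34, -67, 114, -82, 1, 0, 0, -41, -81, 137, -82, 1, 0, 0, -47, -91, 153, -82, 1, 0, 0, -51, -97, 164, -82, 1, 0, 0, -51, -97, 164, -82, 1, 0, 0, -51, -97, 164, -82, 1, 0, 0, -51, -97, 164, -82, 1]}}

```text
time: 23.9
tool_pos: [0.532, -0.2971, 0.0886]
ee_rot: [-3.141, -0.001, 1.763]
wrist_force: [1.0, 1.0, -2.1]
width: 0.0337
finger_force: 29.8
```

```bash
python3 d.py 533 -298.5 16 101
python3 - <<'E'
from h import *
s=robot.snapshot("side"); 
cv2.imwrite("pics/s8.png",cv2.resize(s["color"][200:420,160:420,::-1],None,fx=2.2,fy=2.2))
E
```

```text
[-0.0, -0.1, -0.0, -1.7, 0.8, 72.6]
```

View pics/s8.png

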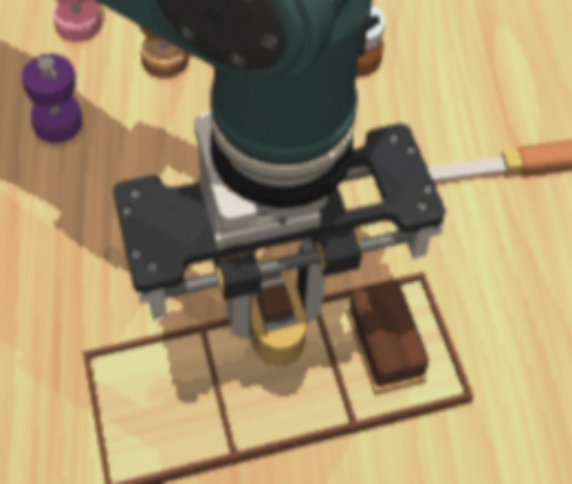

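The large plane is held level over the middle compartment (277,330). Lower it.

Emit:
{"fn": "arm_command", "kwargs": {"targets": [0, 0, 0, -1.5, 1, 25, 1, 0, 0, 0, -1.5, 1, 47, 1, 0, 0, 0, -1.5, 1, 62, 1, 0, 0, 0, -1.5, 1, 69, 1, 0, 0, 0, -1.5, 1, 71, 1, 0, 0, 0, -1.5, 1, 72, 1, 0, 0, 0, -1.5, 1, 72.5, 1, 0, 0, 0, -1.5, 1, 72.5, 1, 0, 0, 0, -1.5, 1, 72.5, 1]}}

```text
time: 24.85
tool_pos: [0.5341, -0.2998, 0.0173]
ee_rot: [3.141, 0.001, 1.763]
wrist_force: [0.2, 0.5, -2.8]
width: 0.0339
finger_force: 29.8
```

Emit:
{"fn": "arm_command", "kwargs": {"targets": [0, 0, 0, 0, 0, 0.7, 1, 0, 0, 0, 0, 0, 1, 1, 0, 0, 0, 0, 0, 1, 1]}}

```text
time: 25.15
tool_pos: [0.5336, -0.2994, 0.0154]
ee_rot: [-3.142, -0.0, 1.763]
wrist_force: [0.4, 0.0, -1.9]
width: 0.034
finger_force: 29.8
```

Emit:
{"fn": "arm_command", "kwargs": {"targets": [0, 0, 0, 0, 0, 0.7, 1, 0, 0, 0, 0, 0, 1, 1, 0, 0, 0, 0, 0, 1, 1]}}

```text
time: 25.45
tool_pos: [0.5337, -0.2995, 0.0145]
ee_rot: [-3.142, -0.0, 1.763]
wrist_force: [-0.2, -0.3, -2.0]
width: 0.0337
finger_force: 29.8
```

Emit:
{"fn": "arm_command", "kwargs": {"targets": [0, 0, 0, 0, 0, 0.7, 1, 0, 0, 0, 0, 0, 1, 1, 0, 0, 0, 0, 0, 1, 1]}}

```text
time: 25.75
tool_pos: [0.5337, -0.2995, 0.0144]
ee_rot: [3.141, 0.0, 1.763]
wrist_force: [-3.4, 1.5, 4.9]
width: 0.034
finger_force: 29.8
```

Contact. Open within the compartment and lift.

Emit:
{"fn": "arm_command", "kwargs": {"targets": [0, 0, 0, 0, 0, -0.5, 0.2, 0, 0, 0, 0, 0, -0.5, 0.1, 0, 0, 0, 0, 0, -0.5, 0.05, 0, 0, 0, 0, 0, -0.5, 0.05, 0, 0, 0, 0, 0, -0.5, 0.05, 0, 0, 0, 0, 0, -15, 0.05, 0, 0, 0, 0, 0, -45, 0, 0, 0, 0, 0, 0, -90, 0, 0, 0, 0, 0, 0, -130, -0.3, 0, 0, 0, 0, 0, -130, -0.3, 0, 0, 0, 0, 0, -130, -0.3]}}

```text
time: 26.85
tool_pos: [0.5346, -0.3, 0.1461]
ee_rot: [3.138, 0.003, 1.763]
wrist_force: [-0.2, -0.2, -0.3]
width: 0.061
finger_force: 0.0
```

```bash
python3 d.py 457.5 -1.5 150 101
```

```text
[0.2, 0.2, 0.0, 307.7, -18.6, -4.9]
```

Emit:
{"fn": "arm_command", "kwargs": {"targets": [0, 0, 0, 307.5, -18.5, -5, -0.4, 0, 0, 0, 307.5, -18.5, -5, -0.4, 0, 0, 0, 307.5, -18.5, -5, -0.4, 0, 0, 0, 307.5, -18.5, -5, -0.4, 0, 0, 0, 307.5, -18.5, -5, -0.4, 0, 0, 0, 307.5, -18.5, -5, -0.4, 0, 0, 0, 307.5, -18.5, -5, -0.4, 0, 0, 0, 307.5, -18.5, -5, -0.4, 0, 0, 0, 307.5, -18.5, -5, -0.4, 0, 0, 0, 307.5, -18.5, -5, -0.4, 0, 0, 0, 307.5, -18.5, -5, -0.4, 0, 0, 0, 307.5, -18.5, -5, -0.4]}}

```text
time: 28.05
tool_pos: [0.457, -0.0022, 0.1482]
ee_rot: [-3.141, -0.0, 1.761]
wrist_force: [-0.8, -0.4, 0.1]
width: 0.0653
finger_force: 0.0
```

```bash
python3 d.py 457.5 -1.5 41 101
python3 - <<'E'
from h import *
s=robot.snapshot("side"); 
cv2.imwrite("pics/s9.png",cv2.resize(s["color"][130:420,140:420,::-1],None,fx=2,fy=2))
E
```

```text
[-0.0, -0.0, -0.1, 0.5, 0.7, 107.2]
```

View pics/s9.png

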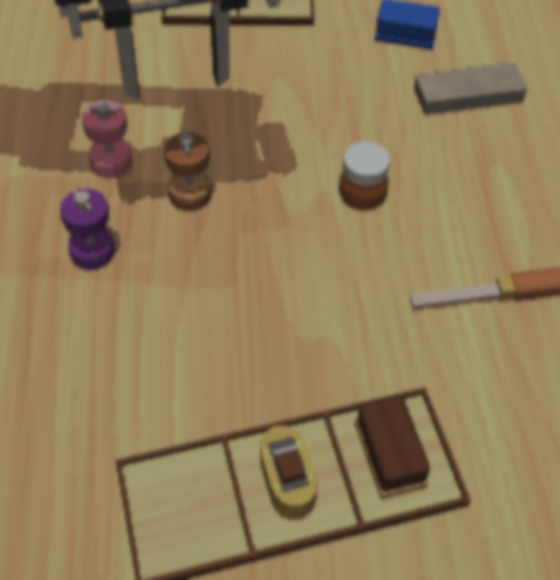

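The plane is flat in the middle compartment (288,467). The orange-brown clamp (188,170) is next, and it clears the pink one.

Emit:
{"fn": "arm_command", "kwargs": {"targets": [0, 0, 0, 0.5, 0.5, 30, -0.4, 0, 0, 0, 0.5, 0.5, 65, -0.4, 0, 0, 0, 0.5, 0.5, 92, -0.4, 0, 0, 0, 0.5, 0.5, 103, -0.4, 0, 0, 0, 0.5, 0.5, 107, -0.4, 0, 0, 0, 0.5, 0.5, 107, -0.2, 0, 0, 0, 0.5, 0.5, 107, 0, 0, 0, 0, 0.5, 0.5, 107, 0.2, 0, 0, 0, 0.5, 0.5, 107, 1, 0, 0, 0, 0.5, 0.5, 107, 1, 0, 0, 0, 0.5, 0.5, 107, 1, 0, 0, 0, 0.5, 0.5, 107, 1]}}

```text
time: 29.3
tool_pos: [0.4588, -0.0006, 0.043]
ee_rot: [3.138, 0.001, 1.763]
wrist_force: [0.5, 0.1, 5.7]
width: 0.041
finger_force: 30.0
```

```bash
python3 d.py 450.5 -314 155 101
```

```text
[0.2, 0.1, 0.0, -306.1, -67.5, -112.0]
```

Emit:
{"fn": "arm_command", "kwargs": {"targets": [0, 0, 0, 0, 0, -10, 1, 0, 0, 0, 0, 0, -35, 1, 0, 0, 0, 0, 0, -70, 1, 0, 0, 0, 0, 0, -98, 1, 0, 0, 0, -10, -2, -112, 1, 0, 0, 0, -35, -8, -112, 1, 0, 0, 0, -70, -15, -112, 1, 0, 0, 0, -105, -23, -112, 1, 0, 0, 0, -140, -31, -112, 1, 0, 0, 0, -175, -38, -112, 1, 0, 0, 0, -210, -46, -112, 1, 0, 0, 0, -245, -54, -112, 1, 0, 0, 0, -275, -61, -112, 1, 0, 0, 0, -297, -66, -112, 1, 0, 0, 0, -306, -67.5, -112, 1, 0, 0, 0, -306, -67.5, -112, 1, 0, 0, 0, -306, -67.5, -112, 1, 0, 0, 0, -306, -67.5, -112, 1]}}

```text
time: 31.1
tool_pos: [0.4494, -0.3126, 0.1533]
ee_rot: [-3.141, -0.001, 1.764]
wrist_force: [-0.4, 0.3, -1.0]
width: 0.0411
finger_force: 30.0
```

```bash
python3 d.py 450.5 -314 49 101
python3 - <<'E'
from h import *
s=robot.snapshot("side"); 
cv2.imwrite("pics/s10.png",cv2.resize(s["color"][180:420,120:420,::-1],None,fx=2,fy=2))
E
```

```text
[-0.0, -0.1, 0.1, -1.7, 0.8, 104.3]
```

View pics/s10.png

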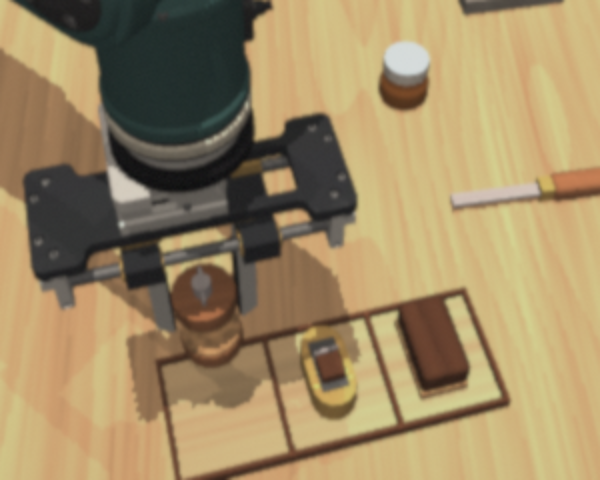

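The clamp is held upright (207,315) above the free compartment. Lower it.

Emit:
{"fn": "arm_command", "kwargs": {"targets": [0, 0, 0, -1.5, 1, 25, 1, 0, 0, 0, -1.5, 1, 55, 1, 0, 0, 0, -1.5, 1, 80, 1, 0, 0, 0, -1.5, 1, 95, 1, 0, 0, 0, -1.5, 1, 101, 1, 0, 0, 0, -1.5, 1, 103, 1, 0, 0, 0, -1.5, 1, 104, 1, 0, 0, 0, -1.5, 1, 104, 1, 0, 0, 0, -1.5, 1, 104, 1]}}

```text
time: 32.05
tool_pos: [0.4513, -0.3156, 0.0507]
ee_rot: [3.14, 0.002, 1.763]
wrist_force: [-0.1, -0.1, -1.4]
width: 0.0412
finger_force: 30.0
```

Emit:
{"fn": "arm_command", "kwargs": {"targets": [0, 0, 0, 0, 0, 0.7, 1, 0, 0, 0, 0, 0, 1, 1, 0, 0, 0, 0, 0, 1, 1]}}

```text
time: 32.35
tool_pos: [0.4509, -0.3154, 0.0491]
ee_rot: [3.141, 0.001, 1.763]
wrist_force: [0.2, -0.3, 1.2]
width: 0.0416
finger_force: 30.0
```

Touching. Release and lift.

Emit:
{"fn": "arm_command", "kwargs": {"targets": [0, 0, 0, 0, 0, 0, 0.05, 0, 0, 0, 0, 0, 0, -0.05, 0, 0, 0, 0, 0, 0, -0.15, 0, 0, 0, 0, 0, 0, -0.25, 0, 0, 0, 0, 0, 0, -0.25, 0, 0, 0, 0, 0, 0, -0.25, 0, 0, 0, 0, 0, -15, -0.25, 0, 0, 0, 0, 0, -40, -0.25, 0, 0, 0, 0, 0, -80, -0.25, 0, 0, 0, 0, 0, -120, -0.25, 0, 0, 0, 0, 0, -150, -0.25, 0, 0, 0, 150, 0, -150, -0.25, 0, 0, 0, 150, 0, -150, -0.25, 0, 0, 0, 150, 0, -150, -0.25, 0, 0, 0, 150, 0, -150, -0.25, 0, 0, 0, 150, 0, -150, -0.25]}}

```text
time: 33.95
tool_pos: [0.4223, -0.1675, 0.2]
ee_rot: [3.14, 0.002, 1.765]
wrist_force: [0.0, -0.0, 0.3]
width: 0.0588
finger_force: 0.0
```

Run:
```python
from h import *
s=robot.snapshot("side"); 
cv2.imwrite("pics/s11.png",cv2.resize(s["color"][80:420,80:480,::-1],None,fx=1.75,fy=1.75))
```

```text
(no output)
```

View pics/s11.png

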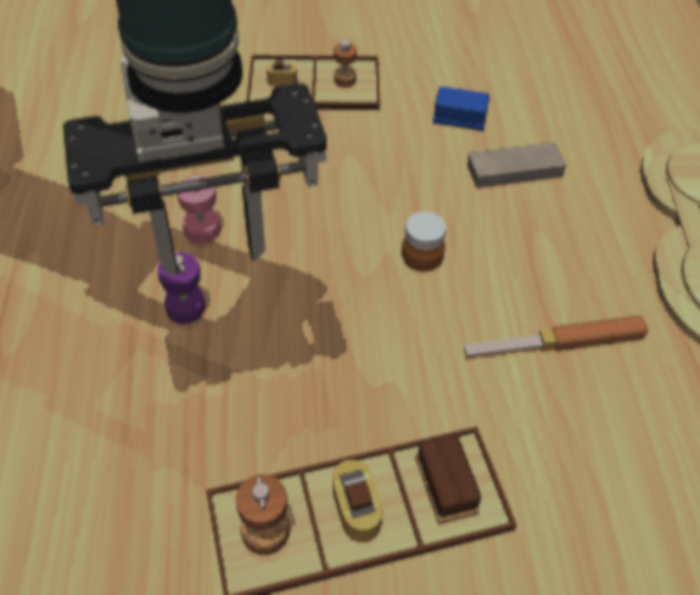

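All five tools stand in their compartments: (263,512), (357,495) and (450,475) in the cello tray, (282,72) and (345,62) in the violin tray. The bystanders and look-alikes have not moved, so I hand the job in.

```bash
python3 -c "
from bench import robot
print(robot.close_job())"
```

```text
the job is handed in; nothing more can be done
None
```

I placed all five tools upright in their own compartments, three in the cello tray and two in the violin tray, and handed the job in at about 34 s; the final picture shows the jar, gouge and stone where they were, but `close_job()` returned no verdict.

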